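# Rack the boot-press dies by size

### The arm

A 6-joint arm with a two-finger parallel gripper is mounted at the origin on the work surface. World frame = base frame: x ahead of the robot, y to its left, z up, the work surface at z = 0. Lengths are in mm, angles in degrees, forces in N, time in s.
With the tool pointing down it reaches from about 350 to 850 mm from the base axis. Payload 8.1 kg.
Tool frame: the origin (TCP) lies midway between the tips of the shut fingers; the grasp point (between the pads) lies 19 mm behind it; z points along the fingers, y is the line along which they close (so a half turn about z gives the same grasp; the last joint's range is limited). The gripper opens to 85 mm and grips with 20 to 120 N. Pads are 22 mm wide; open, the fingers measure 114 mm over their backs; the gripper's body (76 mm by 85 mm) begins 54 mm behind the grasp point. The pads swing forward as they close: fully open they stand 13 mm farther back than shut.
Start: joints at [-70.669, 7.471, 85.268, -0, 87.261, -4.893], TCP at [246.209, -547.162, 231.292] pointing down, gripper open.
Joint ranges: [-169.43, 169.43], [-51.17, 129.36], [1.28, 143.12], [-76.62, 256.62], [0, 156.53], [-152.29, 152.29]. Speed limits (degrees/s): [136.94, 136.94, 159.86, 180, 180, 180].

### API

Orientations are given as [roll, pitch, yaw] about the fixed x, y, z axes, in that order (R = Rz(yaw) Ry(pitch) Rx(roll)).
In Python, from bench import r gives the robot as it stands.
- The arm moves only by the tool apply_moves, never from a script. Its argument "steps" is a list of rows, each a list of 7 numbers: the opening, from -1 (shut) to 1 (fully open), then the shift along the tool's x, y, z in mm, then the turn, a rotation vector about the tool's x, y, z in units of 5 degrees (1.0 is 5 degrees). A call has exactly 8 rows; each row shifts and turns the commanded pose from where the row before left it, along the tool's axes as they then stand; what a row does not reach is not made up. A row lasts 1/10 s, in which the tool goes at most 50 mm and 8.59 degrees, less where a joint would pass 70% of its speed; a pose out of reach is approached as far as the arm can. A call is refused whole if a number of a shift passes 50 or a number of a turn 1, either way. A call with a gripper value outside its range is refused whole. The fingers move at their own pace and stop on an object; "squeeze" is the grip in N (left out, the last holds). Time passes only in rows, so rows that do not move let the fingers close, or fill a call up. It gives the time, the measured TCP pose, the force, the opening and the grip force at its end, in the units of the state.
- r.sense(): the state, without advancing time (a new reading comes with each control period).
- r.snapshot(name): name is "side" or "top" or "wrist"; returns a dict with "color" (480x640x3 uint8, blue, green, red), "depth" (480x640 float32, mm along the optical axis (not along the pixel's ray), 0 where there is no reading), "mtx" (3x3 intrinsics, pixels), "dist" ([k1, k2, p1, p2, k3] as OpenCV has them; the pictures are not rectified), "T" (4x4, takes a point from camera to world coordinates); the wrist camera has in their place "hand_eye" (4x4, takes a point from camera to tool coordinates, whose origin is the TCP and whose axes are the flange's). Camera axes: x right, y down, z forward; pixel columns grow to the right and rows downward; lengths in mm; the calibration is good to about 2 mm. A picture is of the moment at which its call begins: read the wrist's pose just before it.
- r.hand_in(): hands the job in; it is judged then, once.
The state is a dict: "time": time; "joint_pos": joint angles; "qd": joint speeds; "joint_efforts": joint torques, N m; "tool_pos": TCP position; "tcp_rot": TCP orientation; "ft_force": force on the tool from outside, world axes, zero at the start; "wrist_torque": the same for the moment, N m; "finger_gap": finger opening in mm; "grip_force": force on a finger pad.
Only numpy, scipy, OpenCV 4.12 (cv2) and the standard library are available. Lean on these libraries where they do the work, as an engineer would, in place of code of your own. Each camera call takes 0.05 s, during which the arm holds its last target. There are 200 camera calls.

### The job

Put the four domed aluminium dies of the boot press back on their rack in order of size: the largest on the cork pad next to the upright end stop, then the next smaller, down to the smallest on the pad farthest from the stop. Each stands upright, dome up, in the middle of its own pad; set them down without dropping them, and leave the bottle of base cleaner standing where it is.

Things in the scene. Friction and masses are not known exactly. Their poses are not given: they have to be found in the camera images.
- die_a: The smallest of four boot-press punch dies: solid turned aluminium, a round barrel 24 mm in diameter and 26 mm high with a rounded dome on it, 37 mm high in all, 50 g or somewhat off that. It stands free on the bench, dome up, at least 25 mm clear all round. Origin: centre of its flat underside; z up through the dome.
- die_b: The second smallest of four boot-press punch dies: solid turned aluminium, a round barrel 34 mm in diameter and 26 mm high with a rounded dome on it, 41 mm high in all, 100 g or somewhat off that. It stands free on the bench, dome up, at least 25 mm clear all round. Origin: centre of its flat underside; z up through the dome.
- die_c: The second largest of four boot-press punch dies: solid turned aluminium, a round barrel 44 mm in diameter and 26 mm high with a rounded dome on it, 46 mm high in all, 170 g or somewhat off that. It stands free on the bench, dome up, at least 25 mm clear all round. Origin: centre of its flat underside; z up through the dome.
- die_d: The largest of four boot-press punch dies: solid turned aluminium, a round barrel 54 mm in diameter and 26 mm high with a rounded dome on it, 50 mm high in all, 270 g or somewhat off that. It stands free on the bench, dome up, at least 25 mm clear all round. Origin: centre of its flat underside; z up through the dome.
- pad1: A round cork pad, 64 mm in diameter and 3 mm thick, one end pad of the row. Four such pads lie in a straight row, 74 mm apart, on a fixed dark oak rack strip (84 x 380 mm, 12 mm thick). Origin: centre of the pad's underside, 12 mm above the bench; a die stands on the cork 3 mm above this, 15 mm above the bench. x across the rack, y along the row from pad1 towards pad4.
- pad2: A round cork pad, 64 mm in diameter and 3 mm thick, next to pad1. Four such pads lie in a straight row, 74 mm apart, on a fixed dark oak rack strip (84 x 380 mm, 12 mm thick). Origin: centre of the pad's underside, 12 mm above the bench; a die stands on the cork 3 mm above this, 15 mm above the bench. x across the rack, y along the row from pad1 towards pad4.
- pad3: A round cork pad, 64 mm in diameter and 3 mm thick, between pad2 and pad4. Four such pads lie in a straight row, 74 mm apart, on a fixed dark oak rack strip (84 x 380 mm, 12 mm thick). Origin: centre of the pad's underside, 12 mm above the bench; a die stands on the cork 3 mm above this, 15 mm above the bench. x across the rack, y along the row from pad1 towards pad4.
- pad4: A round cork pad, 64 mm in diameter and 3 mm thick, the other end pad of the row. Four such pads lie in a straight row, 74 mm apart, on a fixed dark oak rack strip (84 x 380 mm, 12 mm thick). Origin: centre of the pad's underside, 12 mm above the bench; a die stands on the cork 3 mm above this, 15 mm above the bench. x across the rack, y along the row from pad1 towards pad4.
- stop: The rack's upright end stop: a lighter oak block across one end of the rack strip, 84 mm across the rack, 22 mm thick, 36 mm high (its top 48 mm above the bench), fixed. It is sometimes at the pad1 end, sometimes at the pad4 end, its middle 63 mm from the centre of the end pad there; the other end has only a flat steel fixing plate. Origin: centre of its underside, 12 mm above the bench.
- cleaner: A closed white bottle of base cleaner, paper label, black cap, 58 mm in diameter, 150 mm high, 0.3 kg, standing free among the dies. So do, not listed, a steel tin of screws (62 mm across, 36 mm high) and a roll of grey tape (64 mm across, 25 mm high). Centres of neighbours are at least 100 mm apart. Origin: centre of its underside.
Things that resemble listed ones, but are neither listed nor needed, are in the scene too. What is shaped like the die_d but green is not meant.

How it is judged:
By the outcome, as a careful person would: the job done as asked, in the order asked, and still so for the second after the job is handed in, with the robot touching nothing.
It also fails if it takes over 112 s, if anything falls off the work surface, if the arm or the gripper's body presses on something with over 40 N, if the wrist force passes 120 N, or if a joint passes its speed limit or range.

## Working session

There is one attempt and no reset: what is moved stays moved. The work goes in short steps, Python scripts to look and compute and a tool call to move; the robot and the scene stay as the last step left them, time stands still between calls to the robot, and variables do not carry over. Pictures are saved under pics/ and viewed, at most 14 in all, crops included, and the job is handed in when it is done.

Besides the shell and the picture viewer there is one more tool, called after "Request:" as name([rows], argument=value, ...), one row to a line, values as JSON. apply_moves: Moves the arm, as the interface text tells. Its arguments: {"type":"object","properties":{"steps":{"type":"array"},"squeeze":{"type":"number"}},"required":["steps"]}

```bash
mkdir -p pics; ls; python3 - <<'E'
from bench import r
import cv2,numpy as np
s=r.sense();print(s)
for n in("top","side"):
    d=r.snapshot(n);cv2.imwrite(f"pics/{n}0.png",d["color"]);np.savez(f"{n}0.npz",**{k:np.array(v) for k,v in d.items()})
    print(n,d["mtx"],d["dist"],d["T"])
E
```

```text
pics
{'time': 0.0, 'joint_pos': array([-7.06697979e+01,  7.51415829e+00,  8.53322982e+01, -2.26273562e-04,
        8.72613182e+01, -4.89305830e+00]), 'qd': array([-0.04208851, -0.04605413, -0.04646534, -0.06667154, -0.02829053,
       -0.06587152]), 'joint_efforts': array([-3.02153899e-05, -5.69407117e+01, -5.00548875e+01, -2.35037869e-04,
        1.49517646e-02,  2.41854877e-05]), 'tool_pos': array([ 246.00571851, -546.6238709 ,  230.22540499]), 'tcp_rot': array([-1.79892599e+02, -8.96758886e-03,  2.42232630e+01]), 'ft_force': array([-0.20703763, -0.8000612 , -0.68779671]), 'wrist_torque': array([-0.02628204, -0.0074066 ,  0.0313002 ]), 'grip_force': 0.0, 'finger_gap': 85.66694654462803}
top [[497.24067908   0.         321.82119289]
 [  0.         497.24067908 236.21361395]
 [  0.           0.           1.        ]] [0.02174059 0.         0.         0.         0.        ] [[ 1.13683749e-02 -9.96200688e-01  8.63420473e-02  4.19336737e+02]
 [-9.99836983e-01 -1.25361114e-02 -1.29943769e-02  6.75144675e+00]
 [ 1.40274008e-02 -8.61802471e-02 -9.96180805e-01  1.01436104e+03]
 [ 0.00000000e+00  0.00000000e+00  0.00000000e+00  1.00000000e+00]]
side [[437.29647151   0.         318.08158815]
 [  0.         437.29647151 242.38036807]
 [  0.           0.           1.        ]] [0.00121966 0.         0.         0.         0.        ] [[ 9.87972939e-01 -9.35976956e-02  1.23081044e-01  3.93881177e+02]
 [-1.54072128e-01 -5.28521930e-01  8.34821148e-01 -7.19936325e+02]
 [-1.30863046e-02 -8.43744061e-01 -5.36586160e-01  4.95009921e+02]
 [ 0.00000000e+00  0.00000000e+00  0.00000000e+00  1.00000000e+00]]
```

View pics/top0.png

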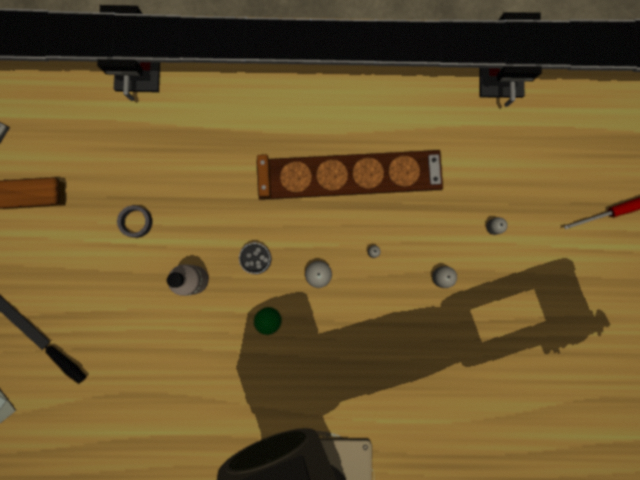

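View pics/side0.png

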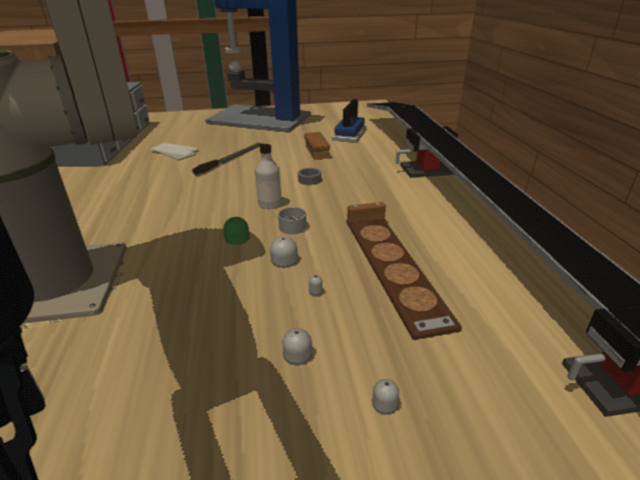

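The top view shows the dies at about (318,273) d, (445,277) c, (497,226) b and (374,251) a. The pads run from (296,177) to (404,171) with the wooden stop at the left end (263,176) and the steel plate at the right (435,168). The bottle is at (185,280).

The candidates for die_d are the grey one at (318,273) and the green one at (267,320). The grey one fits, because green is excluded.

```bash
cat > h.py <<'E'
import cv2,numpy as np
def ray(d,uv):
    n=cv2.undistortPoints(np.float64(uv).reshape(-1,1,2),d["mtx"],d["dist"]).reshape(-1,2)
    return np.c_[n,np.ones(len(n))]@d["T"][:3,:3].T, d["T"][:3,3]
def plane(d,uv,z):
    v,o=ray(d,uv); return o+v*((z-o[2])/v[:,2])[:,None]
def cloud(d):
    ys,xs=np.mgrid[:480,:640]; v,o=ray(d,np.c_[xs.ravel(),ys.ravel()])
    return (o+v*d["depth"].reshape(-1,1)).reshape(480,640,3)
E
python3 - <<'E'
from h import *
seeds={"top":dict(a=(374,251),b=(497,226),c=(445,277),d=(318,273)),"side":dict(a=(316,286),b=(386,396),c=(297,346),d=(284,252))}
H=dict(a=37,b=41,c=46,d=50)
for n in("top","side"):
    d=np.load(n+"0.npz"); P=cloud(d)
    print(n,"bench z",[np.median(P[s]).round(1) for s in [np.s_[230:240,560:570,2],np.s_[330:350,200:220,2]]])
    m=(P[...,2]>8).astype(np.uint8)
    N,L,S,C=cv2.connectedComponentsWithStats(m)
    for k,(u,v) in seeds[n].items():
        i=L[v,u]; M=L==i; Q=P[M]
        zt=np.percentile(Q[:,2],97); top=Q[Q[:,2]>12]
        (cx,cy),rr=cv2.minEnclosingCircle(np.float32(Q[:,:2]))
        # silhouette-based: tops
        print(k,i,M.sum(),C[i].round(1),"z",zt.round(1),"enc",round(cx,1),round(cy,1),round(rr,1),"mean",Q.mean(0).round(1),"ray@mid",plane(d,[C[i]],H[k]*.5)[0].round(1))
    hsv=cv2.cvtColor(d["color"],cv2.COLOR_BGR2HSV)
    if n=="top":
        for (u,v) in[(296,177),(332,175),(368,173),(404,171)]:
            print(hsv[v,u],hsv[v,u+19])
        pm=cv2.inRange(hsv,(0,60,75),(20,255,255)); pm[:150]=0;pm[205:]=0;pm[:,:275]=0;pm[:,425:]=0
        pads=[]
        for c in cv2.findContours(pm,cv2.RETR_EXTERNAL,cv2.CHAIN_APPROX_NONE)[0]:
            if cv2.contourArea(c)>300:
                M=cv2.moments(c);q=(M['m10']/M['m00'],M['m01']/M['m00']);print("pad",cv2.contourArea(c),np.round(q,1),plane(d,[q],15)[0].round(1))
im=cv2.imread("pics/top0.png")[140:340,150:530];cv2.imwrite("pics/crop.png",cv2.resize(im,None,fx=2,fy=2,interpolation=2))
E
```

```text
top bench z [np.float64(-0.8), np.float64(-1.2)]
a 432 121 [373.4 251.6] z 37.1 enc 475.8 -110.0 11.8 mean [ 475.3 -108.8   30.4] ray@mid [ 476.  -110.2   18.5]
b 357 274 [497.2 225.8] z 41.5 enc 475.5 -184.0 198.8 mean [ 529.2 -353.7   35.4] ray@mid [ 530.9 -359.3   20.5]
c 483 448 [444.6 276.8] z 46.1 enc 425.2 -133.4 140.3 mean [ 427.  -246.4   42.7] ray@mid [ 427.2 -251.6   23. ]
d 468 574 [317.8 274.1] z 50.1 enc 429.2 1.2 26.7 mean [429.3   1.1  46.4] ray@mid [429.5   1.   25. ]
[ 14 180 123] [ 11 200  65]
[ 14 185 123] [ 11 210  57]
[ 14 180 123] [ 11 199  55]
[ 14 180 123] [ 11 217  53]
pad 1385.0 [360.4 199.1] [582.7 -83.7  15. ]
pad 764.0 [295.5 176.5] [627.3  48.7  15. ]
pad 757.5 [331.7 174.6] [632.3 -24.9  15. ]
pad 744.5 [367.9 172.7] [637.3 -98.8  15. ]
pad 743.5 [403.9 170.7] [ 642.4 -172.5   15. ]
pad 641.0 [327.  152.7] [677.5 -15.   15. ]
side bench z [np.float64(109.8), np.float64(-0.6)]
a 360 214 [315.8 283.7] z 36.1 enc 441.1 -414.2 309.3 mean [ 476.6 -123.1   26.8] ray@mid [ 478.2 -112.5   18.5]
b 575 717 [385.8 395. ] z 40.8 enc 468.9 -537.0 197.7 mean [ 529.  -371.9   32.4] ray@mid [ 532.5 -363.    20.5]
c 456 836 [297.2 345. ] z 45.1 enc 416.9 -480.2 240.9 mean [ 427.9 -267.7   32.9] ray@mid [ 428.6 -258.    23. ]
d 307 643 [283.8 250.8] z 48.9 enc 413.0 -354.4 366.0 mean [430.4 -23.9  36. ] ray@mid [431.2  -7.1  25. ]
```

View pics/crop.png

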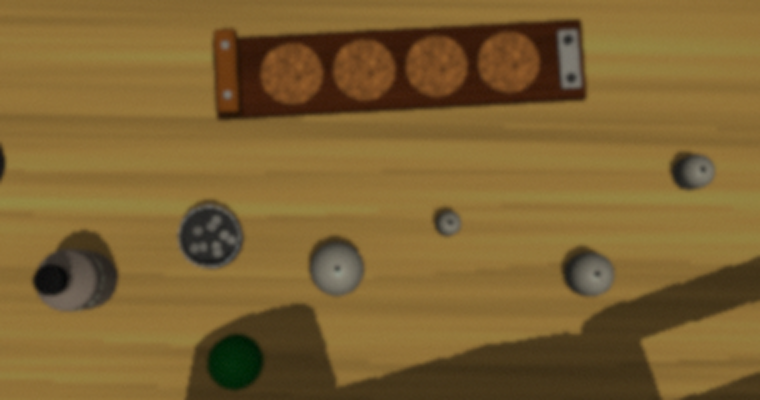

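The crop confirms it: the stop is the wooden block at the left of the rack, the grey dies are d, c, b and a by size, and the green one is the decoy. I'll turn the tool so the fingers close across the rack, then hover over die d.

Request:
apply_moves([
  [1, 0, 0, 0, 0, 0, -0.87],
  [1, 0, 0, 0, 0, 0, -0.87],
  [1, 0, 0, 0, 0, 0, -0.87],
  [1, 0, 0, 0, 0, 0, -0.87],
  [1, 0, 0, 0, 0, 0, -0.87],
  [1, 0, 0, 0, 0, 0, -0.87],
  [1, 0, 0, 0, 0, 0, -0.87],
  [1, 0, 0, 0, 0, 0, -0.87],
], squeeze=40)

```text
time: 0.9
tool_pos: [246.1, -546.8, 230.7]
tcp_rot: [-179.9, -0.0, 59.2]
ft_force: [0.5, -0.2, 0.7]
finger_gap: 85.5
grip_force: 0.0
```

Request:
apply_moves([
  [1, 0, 0, 0, 0, 0, -0.87],
  [1, 0, 0, 0, 0, 0, -0.87],
  [1, 0, 0, 0, 0, 0, -0.87],
  [1, 0, 0, 0, 0, 0, -0.87],
  [1, 0, 0, 0, 0, 0, -0.87],
  [1, 0, 0, 0, 0, 0, -0.87],
  [1, 0, 0, 0, 0, 0, -0.87],
  [1, 0, 0, 0, 0, 0, -0.87],
])

```text
time: 1.7
tool_pos: [246.1, -546.9, 230.7]
tcp_rot: [-180.0, -0.1, 94.0]
ft_force: [-0.1, 0.2, -1.0]
finger_gap: 85.3
grip_force: 0.0
```

Request:
apply_moves([
  [1, 33, 14, 0, 0, 0, 0],
  [1, 33, 14, 0, 0, 0, 0],
  [1, 33, 14, 0, 0, 0, 0],
  [1, 33, 14, 0, 0, 0, 0],
  [1, 33, 14, 0, 0, 0, 0],
  [1, 33, 14, 0, 0, 0, 0],
  [1, 33, 14, 0, 0, 0, 0],
  [1, 33, 14, 0, 0, 0, 0],
])

```text
time: 2.5
tool_pos: [340.4, -274.7, 230.9]
tcp_rot: [-180.0, -0.0, 93.8]
ft_force: [0.6, -0.4, 1.0]
finger_gap: 85.5
grip_force: 0.0
```

Request:
apply_moves([
  [1, 33, 14, 0, 0, 0, 0],
  [1, 33, 14, 0, 0, 0, 0],
  [1, 33, 14, 0, 0, 0, 0],
  [1, 33, 14, 0, 0, 0, 0],
  [1, 33, 14, 0, 0, 0, 0],
  [1, 33, 14, 0, 0, 0, 0],
  [1, 0, 0, 0, 0, 0, 0],
  [1, 0, 0, 0, 0, 0, 0],
])

```text
time: 3.3
tool_pos: [410.8, -72.6, 231.0]
tcp_rot: [-180.0, 0.0, 94.0]
ft_force: [0.2, 0.1, -0.1]
finger_gap: 85.3
grip_force: 0.0
```

```bash
cat >> h.py <<'E'
from scipy.spatial.transform import Rotation as Ro
def wrist(name):
    from bench import r
    s=r.sense(); d=r.snapshot("wrist")
    W=np.eye(4);W[:3,:3]=Ro.from_euler("xyz",s["tcp_rot"],degrees=True).as_matrix();W[:3,3]=s["tool_pos"]
    d["T"]=W@d["hand_eye"]; cv2.imwrite(f"pics/{name}.png",d["color"]); np.savez(name+".npz",**{k:np.array(v) for k,v in d.items()})
    return s,d
E
python3 - <<'E'
from h import *
s,d=wrist("w1"); print(s["tool_pos"],s["tcp_rot"]); print(d["hand_eye"].round(3),d["mtx"])
E
```

```text
[410.80830611 -72.58595523 230.98659853] [-1.79957285e+02  7.40758302e-03  9.39662183e+01]
[[-0.00000e+00 -9.48000e-01 -3.18000e-01  8.10500e+01]
 [ 1.00000e+00  0.00000e+00 -2.00000e-03  6.38000e-01]
 [ 2.00000e-03 -3.18000e-01  9.48000e-01 -1.41473e+02]
 [ 0.00000e+00  0.00000e+00  0.00000e+00  1.00000e+00]] [[381.99991607   0.         320.64628039]
 [  0.         381.99991607 237.35274631]
 [  0.           0.           1.        ]]
```

View pics/w1.png

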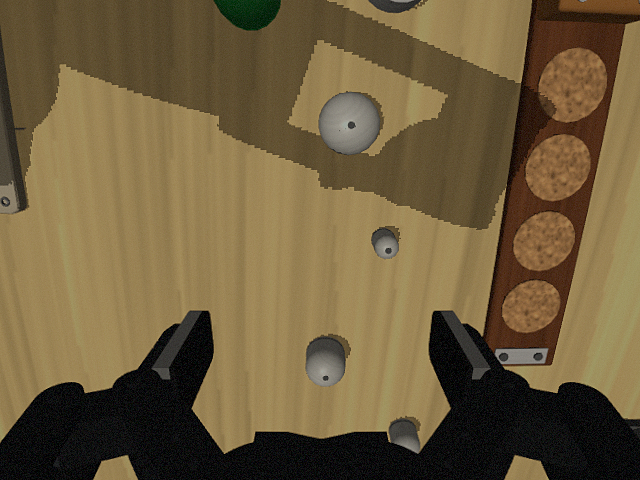

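The wrist view shows the apex holes of d (351,125), a (388,250) and c (326,378), with b partly hidden at (405,435). All four pads are visible at (573,85), (558,168), (544,241) and (531,306).

```bash
python3 - <<'E'
from h import *
def apex(d,uv,H,w=7):
    g=cv2.cvtColor(d["color"],cv2.COLOR_BGR2GRAY).astype(float)
    u,v=uv; p=g[v-w:v+w+1,u-w:u+w+1]; k=np.clip(np.median(p)*.75-p,0,None); ys,xs=np.mgrid[v-w:v+w+1,u-w:u+w+1]
    q=((xs*k).sum()/k.sum(),(ys*k).sum()/k.sum()); return np.round(q,1),plane(d,[q],H)[0].round(1)
d=dict(np.load("w1.npz"))
for n,uv,H in(("d",(351,125),50),("a",(388,250),37),("c",(326,378),46)): print(n,*apex(d,uv,H,5))
t=dict(np.load("top0.npz"))
for n,uv,H in(("d",(318,274),50),("c",(449,276),46),("b",(501,224),41),("a",(374,251),37)): print("top",n,*apex(t,uv,H,3))
hsv=cv2.cvtColor(d["color"],cv2.COLOR_BGR2HSV)
print([hsv[v,u] for u,v in((573,85),(531,306),(528,120),(585,200))])
pm=cv2.inRange(hsv,(0,60,95),(20,255,255));pm[:,:490]=0;pm[:35]=0;pm[345:]=0;pm[:,622:]=0
pm=cv2.morphologyEx(pm,cv2.MORPH_OPEN,np.ones((7,7)))
for c in cv2.findContours(pm,0,1)[0]:
    if cv2.contourArea(c)>1000:
        e=cv2.fitEllipse(cv2.convexHull(c)); print("pad",np.round(e[0],1),np.round(e[1],1),plane(d,[e[0]],15)[0].round(1))
E
```

```text
d [351.  124.8] [430.6  -1.6  50. ]
a [388.  250.2] [ 476.8 -112.4   37. ]
c [325.2 377.6] [ 428.  -253.5   46. ]
top d [318.  273.9] [429.7   0.7  50. ]
top c [448.2 276.1] [ 428.4 -252.7   46. ]
top b [501. 224.] [ 532.3 -359.3   41. ]
top a [nan nan] [nan nan nan]
[array([ 15, 140, 138], dtype=uint8), array([ 15, 135, 136], dtype=uint8), array([ 10, 213,  42], dtype=uint8), array([ 11, 163,  78], dtype=uint8)]
pad [530.7 306. ] [49.4 61.2] [ 642.  -172.7   15. ]
pad [543.7 240.8] [54.6 65.8] [637.  -99.5  15. ]
pad [557.7 167.2] [60.1 71.4] [632. -26.  15.]
pad [572.4  84.5] [65.  77.3] [627.1  47.5  15. ]<stdin>:5: RuntimeWarning: invalid value encountered in scalar divide
```

Request:
apply_moves([
  [1, 14, 5, 10, 0, 0, 0],
  [1, 14, 5, 10, 0, 0, 0],
  [1, 14, 5, 15, 0, 0, 0],
  [1, 14, 5, 15, 0, 0, 0],
  [1, 14, 4.5, 20, 0, 0, 0],
  [1, 0, 0, 30, 0, 0, 0],
  [1, 0, 0, 0, 0, 0, 0],
  [1, 0, 0, 0, 0, 0, 0],
], squeeze=60)

```text
time: 4.15
tool_pos: [430.1, -2.6, 131.3]
tcp_rot: [-179.9, -0.0, 93.7]
ft_force: [0.8, 0.5, 0.3]
finger_gap: 85.8
grip_force: 0.0
```

Request:
apply_moves([
  [1, 2, 0, 20, 0, 0, 0],
  [1, 0, 0, 25, 0, 0, 0],
  [1, 0, 0, 25, 0, 0, 0],
  [1, 0, 0, 25, 0, 0, 0],
  [1, 0, 0, 20, 0, 0, 0],
  [1, 0, 0, 10, 0, 0, 0],
  [1, 0, 0, 4, 0, 0, 0],
  [1, 0, 0, 0, 0, 0, 0],
])

```text
time: 4.95
tool_pos: [431.4, -0.1, 3.2]
tcp_rot: [179.9, 0.0, 93.8]
ft_force: [0.0, -0.7, 1.1]
finger_gap: 85.3
grip_force: 0.0
```

Request:
apply_moves([
  [-1, 0, 0, 0, 0, 0, 0],
  [-1, 0, 0, 0, 0, 0, 0],
  [-1, 0, 0, 0, 0, 0, 0],
  [-1, 0, 0, 0, 0, 0, 0],
  [-1, 0, 0, 0, 0, 0, 0],
  [-1, 0, 0, 0, 0, 0, 0],
  [-1, 0, 0, 0, 0, 0, 0],
  [-1, 0, 0, 0, 0, 0, 0],
])

```text
time: 5.75
tool_pos: [431.8, 0.2, 3.8]
tcp_rot: [179.9, 0.0, 93.8]
ft_force: [-1.8, -0.0, 7.8]
finger_gap: 51.8
grip_force: 62.6
```

```bash
python3 - <<'E'
from h import *
from bench import r
d=r.snapshot("side"); a=cv2.resize(d["color"][180:300,210:370],None,fx=2.5,fy=2.5,interpolation=2)
s,w=wrist("w2"); b=cv2.resize(w["color"][180:480,120:520],(400,300))
cv2.imwrite("pics/g1.png",np.hstack([a,b])); print(s["ft_force"],s["finger_gap"],s["tool_pos"])
E
```

```text
[-1.6366758  -0.11757931  8.51361964] 52.14455779502509 [4.31775652e+02 2.06112854e-01 3.76433829e+00]
```

View pics/g1.png

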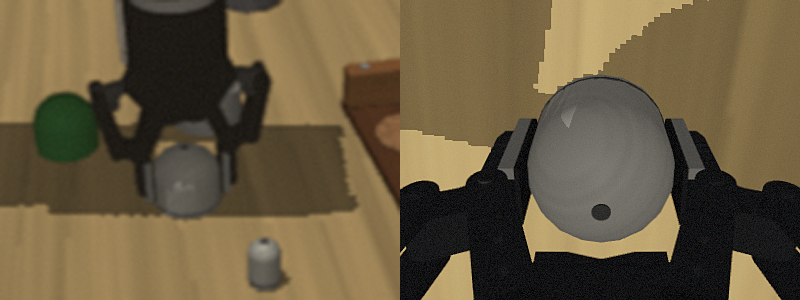

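The side view shows the pads high on the barrel of die d. I'll open, go 3 mm lower and grip again.

Request:
apply_moves([
  [1, 0, 0, 0, 0, 0, 0],
  [1, 0, 0, 0, 0, 0, 0],
  [1, 0, 0, 0, 0, 0, 0],
  [1, 0, 0, 1, 0, 0, 0],
  [1, 0, 0, 1, 0, 0, 0],
  [1, 0, 0, 1, 0, 0, 0],
  [1, 0, 0, 0, 0, 0, 0],
  [1, 0, 0, 0, 0, 0, 0],
], squeeze=40)

```text
time: 6.65
tool_pos: [430.5, 0.4, -0.8]
tcp_rot: [-180.0, -0.0, 93.8]
ft_force: [-0.2, 0.3, -0.1]
finger_gap: 85.6
grip_force: 0.0
```

Request:
apply_moves([
  [-1, 0, 0, 0, 0, 0, 0],
  [-1, 0, 0, 0, 0, 0, 0],
  [-1, 0, 0, 0, 0, 0, 0],
  [-1, 0, 0, 0, 0, 0, 0],
  [-1, 0, 0, 0, 0, 0, 0],
  [-1, 0, 0, 0, 0, 0, 0],
  [-1, 0, 0, 0, 0, 0, 0],
  [-1, 0, 0, 0, 0, 0, 0],
])

```text
time: 7.45
tool_pos: [430.8, 0.3, -0.3]
tcp_rot: [180.0, 0.0, 93.8]
ft_force: [-1.8, 1.1, 5.4]
finger_gap: 52.5
grip_force: 42.4
```

Request:
apply_moves([
  [-1, 0, 0, -4, 0, 0, 0],
  [-1, 0, 0, -8, 0, 0, 0],
  [-1, 0, 0, -15, 0, 0, 0],
  [-1, 0, 0, -20, 0, 0, 0],
  [-1, 0, 0, -20, 0, 0, 0],
  [-1, 0, 0, -8, 0, 0, 0],
  [-1, 0, 0, 0, 0, 0, 0],
  [-1, 0, 0, 0, 0, 0, 0],
])

```text
time: 8.25
tool_pos: [430.2, 0.4, 73.7]
tcp_rot: [-180.0, -0.0, 93.8]
ft_force: [-0.1, 0.5, -2.2]
finger_gap: 52.8
grip_force: 42.6
```

```bash
cat >> h.py <<'E'
def to(x,y,z,yaw=93.9):
    from bench import r
    s=r.sense(); R=Ro.from_euler("xyz",s["tcp_rot"],degrees=True).as_matrix()
    print("pos",s["tool_pos"].round(1),"rot",s["tcp_rot"].round(1),"f",s["ft_force"].round(1),"gap",round(s["finger_gap"],1),"grip",round(s["grip_force"]),"| move",(R.T@(np.array([x,y,z])-s["tool_pos"])).round(1))
E
python3 - <<'E'
from h import *
from bench import r
to(627.2,48.1,90)
d=r.snapshot("side"); a=cv2.resize(d["color"][150:290,210:370],None,fx=2.5,fy=2.5,interpolation=2)
s,w=wrist("w3"); b=cv2.resize(w["color"],(467,350))
cv2.imwrite("pics/g2.png",np.hstack([a[:,:333],b]))
E
```

```text
pos [4.302e+02 4.000e-01 7.370e+01] rot [-180.    -0.    93.8] f [-0.1  0.5 -2.2] gap 52.8 grip 43 | move [ 34.5 199.7 -16.4]
```

View pics/g2.png

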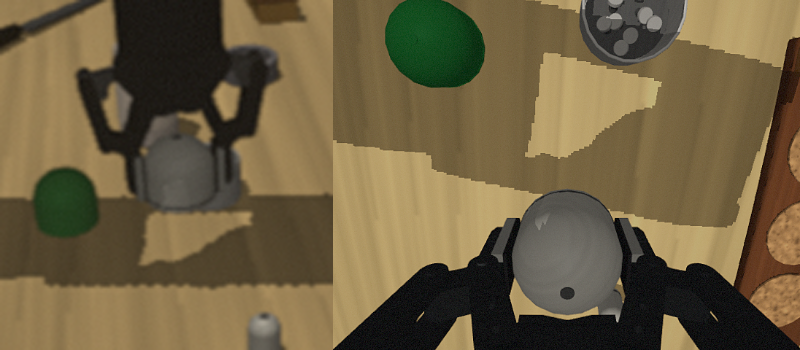

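Die d is lifted upright, held at its barrel.

Request:
apply_moves([
  [-1, 4.5, 20, 0, 0, 0, 0],
  [-1, 5, 30, 0, 0, 0, 0],
  [-1, 6, 35, 0, 0, 0, 0],
  [-1, 6, 35, 0, 0, 0, 0],
  [-1, 6, 35, 0, 0, 0, 0],
  [-1, 5, 30, 0, 0, 0, 0],
  [-1, 3, 15, 0, 0, 0, 0],
  [-1, 0, 0, 0, 0, 0, 0],
])

```text
time: 9.15
tool_pos: [628.5, 49.6, 72.6]
tcp_rot: [-179.9, -0.0, 93.9]
ft_force: [0.0, -0.2, -2.4]
finger_gap: 52.4
grip_force: 43.0
```

```bash
python3 -c "
from h import *
to(627.2,48.8,15)"
```

```text
pos [628.5  49.6  72.6] rot [-179.9   -0.    93.9] f [ 0.  -0.2 -2.4] gap 52.4 grip 43 | move [-0.7 -1.3 57.6]
```

Request:
apply_moves([
  [-1, -0.7, -1.3, 15, 0, 0, 0],
  [-1, 0, 0, 15, 0, 0, 0],
  [-1, 0, 0, 12, 0, 0, 0],
  [-1, 0, 0, 6, 0, 0, 0],
  [-1, 0, 0, 4, 0, 0, 0],
  [-1, 0, 0, 3, 0, 0, 0],
  [-1, 0, 0, 0, 0, 0, 0],
  [-1, 0, 0, 0, 0, 0, 0],
])

```text
time: 9.95
tool_pos: [627.0, 48.3, 19.9]
tcp_rot: [179.9, 0.0, 93.8]
ft_force: [0.1, 0.3, -2.3]
finger_gap: 52.9
grip_force: 43.0
```

Request:
apply_moves([
  [-1, 0, 0, 1, 0, 0, 0],
  [-1, 0, 0, 1, 0, 0, 0],
  [-1, 0, 0, 0.5, 0, 0, 0],
  [-1, 0, 0, 0.5, 0, 0, 0],
  [-1, 0, 0, 0, 0, 0, 0],
  [-1, 0, 0, 0, 0, 0, 0],
  [-1, 0, 0, 0, 0, 0, 0],
  [-1, 0, 0, 0, 0, 0, 0],
])

```text
time: 10.75
tool_pos: [626.6, 48.3, 16.3]
tcp_rot: [180.0, 0.0, 93.8]
ft_force: [-0.1, -0.2, -2.9]
finger_gap: 52.3
grip_force: 43.0
```

Request:
apply_moves([
  [-1, 0, 0, 0.5, 0, 0, 0],
  [-1, 0, 0, 0, 0, 0, 0],
  [-1, 0, 0, 0.5, 0, 0, 0],
  [-1, 0, 0, 0, 0, 0, 0],
  [-1, 0, 0, 0.5, 0, 0, 0],
  [-1, 0, 0, 0, 0, 0, 0],
  [-1, 0, 0, 0, 0, 0, 0],
  [-1, 0, 0, 0, 0, 0, 0],
])

```text
time: 11.55
tool_pos: [626.5, 48.3, 14.8]
tcp_rot: [-180.0, -0.0, 93.8]
ft_force: [0.3, 0.4, -2.9]
finger_gap: 52.4
grip_force: 43.0
```

Request:
apply_moves([
  [-1, 0, 0, 0.5, 0, 0, 0],
  [-1, 0, 0, 0, 0, 0, 0],
  [-1, 0, 0, 0.5, 0, 0, 0],
  [-1, 0, 0, 0, 0, 0, 0],
  [-1, 0, 0, 0, 0, 0, 0],
  [-1, 0, 0, 0, 0, 0, 0],
  [-1, 0, 0, 0, 0, 0, 0],
  [-1, 0, 0, 0, 0, 0, 0],
])

```text
time: 12.35
tool_pos: [626.8, 48.4, 14.7]
tcp_rot: [180.0, 0.0, 93.8]
ft_force: [-5.0, -0.2, 6.8]
finger_gap: 52.7
grip_force: 43.9
```

Request:
apply_moves([
  [-1, 0, 0, -0.5, 0, 0, 0],
  [0.3, 0, 0, 0, 0, 0, 0],
  [0.4, 0, 0, 0, 0, 0, 0],
  [0.6, 0, 0, 0, 0, 0, 0],
  [1, 0, 0, 0, 0, 0, 0],
  [1, 0, 0, 0, 0, 0, 0],
  [1, 0, 0, 0, 0, 0, 0],
  [1, 0, 0, 0, 0, 0, 0],
])

```text
time: 13.15
tool_pos: [626.5, 48.3, 14.3]
tcp_rot: [-180.0, -0.0, 93.8]
ft_force: [0.7, -0.5, -0.2]
finger_gap: 85.4
grip_force: 0.0
```

Request:
apply_moves([
  [1, 0, 0, -5, 0, 0, 0],
  [1, 0, 0, -15, 0, 0, 0],
  [1, 0, 0, -25, 0, 0, 0],
  [1, 0, 0, -35, 0, 0, 0],
  [1, 0, 0, -35, 0, 0, 0],
  [1, 0, 0, -35, 0, 0, 0],
  [1, 0, 0, -20, 0, 0, 0],
  [1, 0, 0, 0, 0, 0, 0],
])

```text
time: 13.95
tool_pos: [629.3, 48.3, 190.9]
tcp_rot: [179.5, 0.0, 93.8]
ft_force: [0.8, 0.2, 1.0]
finger_gap: 85.4
grip_force: 0.0
```

```bash
python3 - <<'E'
from h import *
s,d=wrist("w4"); to(428.3,-253,190)
E
```

```text
pos [628.1  48.4 187.9] rot [179.7   0.   93.8] f [-0.6 -0.8  0.3] gap 85.5 grip 0 | move [-287.4 -219.5   -3.2]
```

View pics/w4.png

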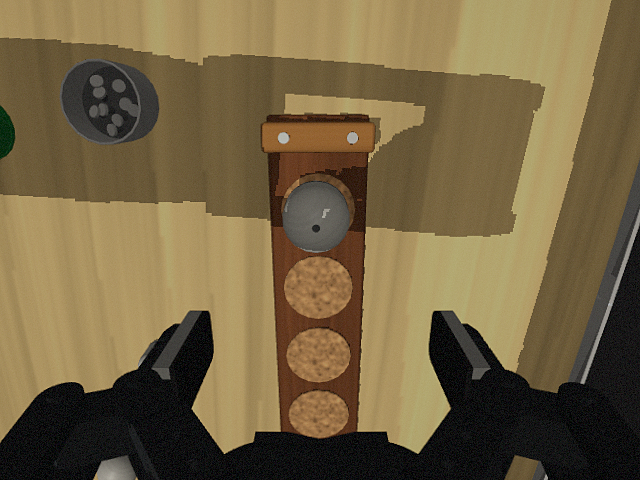

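Die d stands on the stop-end pad, with its apex at (316,228).

```bash
python3 - <<'E'
from h import *
d=dict(np.load("w4.npz"))
print("apex",plane(d,[(316,228)],65).round(1))
hsv=cv2.cvtColor(d["color"],cv2.COLOR_BGR2HSV)
pm=cv2.inRange(hsv,(0,60,95),(20,255,255));m=np.zeros_like(pm);m[250:435,278:358]=1;pm*=m
pm=cv2.morphologyEx(pm,cv2.MORPH_OPEN,np.ones((5,5)))
for c in cv2.findContours(pm,0,1)[0]:
    if cv2.contourArea(c)>800:
        e=cv2.fitEllipse(cv2.convexHull(c)); print("pad",np.round(e[0],1),np.round(e[1],1),plane(d,[e[0]],15)[0].round(1))
E
```

```text
apex [[627.4  46.7  65. ]]
pad [318.2 414.1] [48.2 60.3] [ 643.2 -172.5   15. ]
pad [317.8 354.9] [54.6 64.2] [638.1 -98.7  15. ]
pad [310.  291.3] [77.8 89.2] [626.4 -29.9  15. ]
```

Request:
apply_moves([
  [1, -36, -27, 0, 0, 0, 0],
  [1, -40, -30, 0, 0, 0, 0],
  [1, -40, -30, 0, 0, 0, 0],
  [1, -40, -30, 0, 0, 0, 0],
  [1, -40, -30, 0, 0, 0, 0],
  [1, -40, -30, 0, 0, 0, 0],
  [1, -35, -27, 0, 0, 0, 0],
  [1, -16, -15, 0, 0, 0, 0],
])

```text
time: 14.8
tool_pos: [424.4, -254.8, 183.0]
tcp_rot: [-179.9, -0.0, 93.7]
ft_force: [0.7, 0.4, -0.2]
finger_gap: 85.5
grip_force: 0.0
```

Request:
apply_moves([
  [1, 0, 0, 10, 0, 0, 0],
  [1, 0, 0, 15, 0, 0, 0],
  [1, 0, 0, 20, 0, 0, 0],
  [1, 0, 0, 20, 0, 0, 0],
  [1, 0, 0, 15, 0, 0, 0],
  [1, 0, 0, 10, 0, 0, 0],
  [1, 0, 0, 0, 0, 0, 0],
  [1, 0, 0, 0, 0, 0, 0],
])

```text
time: 15.6
tool_pos: [427.5, -252.4, 94.4]
tcp_rot: [-180.0, -0.0, 93.9]
ft_force: [-0.4, 0.1, -0.3]
finger_gap: 85.4
grip_force: 0.0
```

```bash
python3 -c "
from h import *
to(428.3,-253,0)"
```

```text
pos [ 427.5 -252.4   94.4] rot [-180.    -0.    93.9] f [-0.4  0.1 -0.3] gap 85.4 grip 0 | move [-0.7  0.8 94.4]
```

Request:
apply_moves([
  [1, -0.7, 0.8, 15, 0, 0, 0],
  [1, 0, 0, 20, 0, 0, 0],
  [1, 0, 0, 20, 0, 0, 0],
  [1, 0, 0, 18, 0, 0, 0],
  [1, 0, 0, 12, 0, 0, 0],
  [1, 0, 0, 6, 0, 0, 0],
  [1, 0, 0, 2, 0, 0, 0],
  [1, 0, 0, 0, 0, 0, 0],
])

```text
time: 16.4
tool_pos: [428.5, -253.6, 1.9]
tcp_rot: [180.0, 0.0, 93.8]
ft_force: [0.5, -0.7, 0.1]
finger_gap: 85.3
grip_force: 0.0
```

Request:
apply_moves([
  [-1, 0, 0, 0, 0, 0, 0],
  [-1, 0, 0, 0, 0, 0, 0],
  [-1, 0, 0, 0, 0, 0, 0],
  [-1, 0, 0, 0, 0, 0, 0],
  [-1, 0, 0, 0, 0, 0, 0],
  [-1, 0, 0, 0, 0, 0, 0],
  [-1, 0, 0, 0, 0, 0, 0],
  [-1, 0, 0, 0, 0, 0, 0],
])

```text
time: 17.2
tool_pos: [428.5, -253.6, 2.1]
tcp_rot: [180.0, 0.0, 93.8]
ft_force: [-1.1, 0.9, 5.7]
finger_gap: 42.5
grip_force: 41.0
```

Request:
apply_moves([
  [-1, 0, 0, -4, 0, 0, 0],
  [-1, 0, 0, -8, 0, 0, 0],
  [-1, 0, 0, -15, 0, 0, 0],
  [-1, 0, 0, -20, 0, 0, 0],
  [-1, 0, 0, -20, 0, 0, 0],
  [-1, 0, 0, -8, 0, 0, 0],
  [-1, 0, 0, 0, 0, 0, 0],
  [-1, 0, 0, 0, 0, 0, 0],
])

```text
time: 18.0
tool_pos: [427.7, -253.0, 75.7]
tcp_rot: [-180.0, -0.0, 93.8]
ft_force: [-0.1, -0.2, -2.4]
finger_gap: 42.7
grip_force: 41.0
```

```bash
python3 -c "
from h import *
to(632.1,-26,75)"
```

```text
pos [ 427.7 -253.    75.7] rot [-180.    -0.    93.8] f [-0.1 -0.2 -2.4] gap 42.7 grip 41 | move [212.9 219.1   0.7]
```

Request:
apply_moves([
  [-1, 20, 20, 0, 0, 0, 0],
  [-1, 33, 34, 0, 0, 0, 0],
  [-1, 35, 36, 0, 0, 0, 0],
  [-1, 35, 36, 0, 0, 0, 0],
  [-1, 35, 36, 0, 0, 0, 0],
  [-1, 33, 34, 0, 0, 0, 0],
  [-1, 17, 18, 0, 0, 0, 0],
  [-1, 5, 5, 0, 0, 0, 0],
])

```text
time: 18.8
tool_pos: [632.3, -23.8, 74.3]
tcp_rot: [-179.9, -0.1, 94.0]
ft_force: [-1.2, -0.0, -1.0]
finger_gap: 42.6
grip_force: 41.2
```

Request:
apply_moves([
  [-1, 0, 0, 10, 0, 0, 0],
  [-1, 0, 0, 12, 0, 0, 0],
  [-1, 0, 0, 12, 0, 0, 0],
  [-1, 0, 0, 8, 0, 0, 0],
  [-1, 0, 0, 3, 0, 0, 0],
  [-1, 0, 0, 0, 0, 0, 0],
  [-1, 0, 0, 0, 0, 0, 0],
  [-1, 0, 0, 0, 0, 0, 0],
])

```text
time: 19.6
tool_pos: [632.5, -26.7, 32.1]
tcp_rot: [179.9, 0.0, 93.8]
ft_force: [0.3, 0.4, -2.0]
finger_gap: 42.5
grip_force: 41.3
```

```bash
python3 -c "
from h import *
to(632.1,-26,17)"
```

```text
pos [632.5 -26.7  32.1] rot [179.9   0.   93.8] f [ 0.3  0.4 -2. ] gap 42.5 grip 41 | move [ 0.8 -0.4 15.1]
```

Request:
apply_moves([
  [-1, 0.8, -0.4, 4, 0, 0, 0],
  [-1, 0, 0, 3, 0, 0, 0],
  [-1, 0, 0, 2, 0, 0, 0],
  [-1, 0, 0, 1, 0, 0, 0],
  [-1, 0, 0, 0.5, 0, 0, 0],
  [-1, 0, 0, 0.5, 0, 0, 0],
  [-1, 0, 0, 0, 0, 0, 0],
  [-1, 0, 0, 0, 0, 0, 0],
])

```text
time: 20.4
tool_pos: [631.5, -25.9, 20.4]
tcp_rot: [180.0, 0.0, 93.8]
ft_force: [0.9, -1.2, -1.6]
finger_gap: 42.9
grip_force: 41.3
```

Request:
apply_moves([
  [-1, 0, 0, 0.5, 0, 0, 0],
  [-1, 0, 0, 0, 0, 0, 0],
  [-1, 0, 0, 0.5, 0, 0, 0],
  [-1, 0, 0, 0, 0, 0, 0],
  [-1, 0, 0, 0, 0, 0, 0],
  [-1, 0, 0, 0, 0, 0, 0],
  [-1, 0, 0, 0, 0, 0, 0],
  [-1, 0, 0, 0, 0, 0, 0],
])

```text
time: 21.2
tool_pos: [631.5, -25.9, 19.3]
tcp_rot: [180.0, 0.0, 93.8]
ft_force: [0.1, 0.5, -1.6]
finger_gap: 42.4
grip_force: 41.3
```

Request:
apply_moves([
  [-1, 0, 0, 0.5, 0, 0, 0],
  [-1, 0, 0, 0, 0, 0, 0],
  [-1, 0, 0, 0.5, 0, 0, 0],
  [-1, 0, 0, 0, 0, 0, 0],
  [-1, 0, 0, 0.5, 0, 0, 0],
  [-1, 0, 0, 0, 0, 0, 0],
  [-1, 0, 0, 0.3, 0, 0, 0],
  [-1, 0, 0, 0, 0, 0, 0],
])

```text
time: 22.0
tool_pos: [631.4, -25.8, 17.4]
tcp_rot: [-180.0, -0.0, 93.8]
ft_force: [0.3, 0.1, -1.9]
finger_gap: 42.5
grip_force: 41.3
```

Request:
apply_moves([
  [-1, 0, 0, 0.4, 0, 0, 0],
  [-1, 0, 0, 0, 0, 0, 0],
  [-1, 0, 0, 0.4, 0, 0, 0],
  [-1, 0, 0, 0, 0, 0, 0],
  [-1, 0, 0, 0, 0, 0, 0],
  [-1, 0, 0, 0, 0, 0, 0],
  [-1, 0, 0, 0, 0, 0, 0],
  [-1, 0, 0, 0, 0, 0, 0],
])

```text
time: 22.8
tool_pos: [631.6, -25.8, 17.2]
tcp_rot: [180.0, 0.0, 93.8]
ft_force: [-3.2, 0.6, 6.1]
finger_gap: 42.7
grip_force: 41.9
```

Request:
apply_moves([
  [-1, 0, 0, -0.5, 0, 0, 0],
  [0.1, 0, 0, 0, 0, 0, 0],
  [0.2, 0, 0, 0, 0, 0, 0],
  [0.4, 0, 0, 0, 0, 0, 0],
  [1, 0, 0, 0, 0, 0, 0],
  [1, 0, 0, 0, 0, 0, 0],
  [1, 0, 0, 0, 0, 0, 0],
  [1, 0, 0, 0, 0, 0, 0],
])

```text
time: 23.6
tool_pos: [631.5, -25.8, 17.2]
tcp_rot: [180.0, 0.0, 93.8]
ft_force: [0.6, -1.0, 0.1]
finger_gap: 85.3
grip_force: 0.0
```

Request:
apply_moves([
  [1, 0, 0, -5, 0, 0, 0],
  [1, 0, 0, -15, 0, 0, 0],
  [1, 0, 0, -25, 0, 0, 0],
  [1, 0, 0, -30, 0, 0, 0],
  [1, 0, 0, -30, 0, 0, 0],
  [1, 0, 0, -30, 0, 0, 0],
  [1, -10, -4, -20, 0, 0, 0],
  [1, -20, -8, -10, 0, 0, 0],
])

```text
time: 24.4
tool_pos: [623.2, -55.9, 187.1]
tcp_rot: [179.7, 0.1, 93.9]
ft_force: [-1.0, -0.3, -0.0]
finger_gap: 85.5
grip_force: 0.0
```

Request:
apply_moves([
  [1, -35, -13, 0, 0, 0, 0],
  [1, -35, -13, 0, 0, 0, 0],
  [1, -35, -13, 0, 0, 0, 0],
  [1, -35, -13, 0, 0, 0, 0],
  [1, -35, -13, 0, 0, 0, 0],
  [1, -35, -13, 0, 0, 0, 0],
  [1, -20, -8, 0, 0, 0, 0],
  [1, 0, 0, 0, 0, 0, 0],
])

```text
time: 25.2
tool_pos: [550.1, -295.0, 183.8]
tcp_rot: [179.9, 0.1, 93.6]
ft_force: [-0.1, 0.4, 0.3]
finger_gap: 85.0
grip_force: 0.0
```

```bash
python3 - <<'E'
from h import *
to(532.3,-359.3,90)
s,d=wrist("w5")
print(cv2.projectPoints(np.float64([[532.3,-359.3,41],[632.1,-25.4,61]]),cv2.Rodrigues(np.linalg.inv(d["T"])[:3,:3])[0],np.linalg.inv(d["T"])[:3,3],d["mtx"],np.float64(d["dist"]))[0].round(1))
E
```

```text
pos [ 550.1 -295.   183.8] rot [1.799e+02 1.000e-01 9.360e+01] f [-0.1  0.4  0.3] gap 85.0 grip 0 | move [-62.9 -21.9  93.9]
[[[ 294.   292.9]]

 [[ 499.1 -228.6]]]
```

View pics/w5.png

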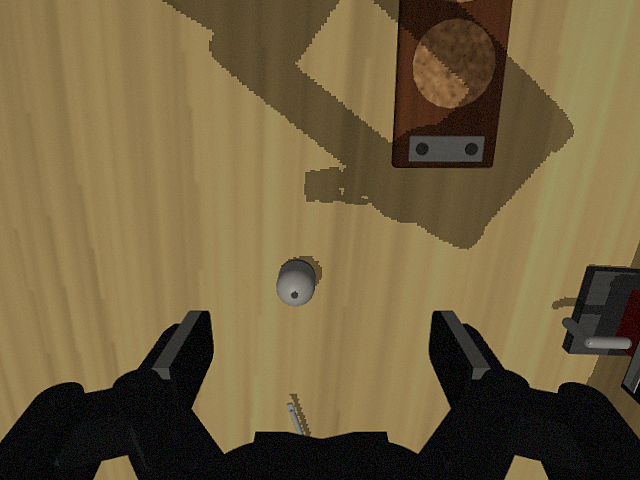

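Die b's apex is at (294,295), where it was predicted.

Request:
apply_moves([
  [1, -20, -7, 10, 0, 0, 0],
  [1, -25, -9, 15, 0, 0, 0],
  [1, -18.5, -6, 20, 0, 0, 0],
  [1, 0, 0, 25, 0, 0, 0],
  [1, 0, 0, 15, 0, 0, 0],
  [1, 0, 0, 5, 0, 0, 0],
  [1, 0, 0, 0, 0, 0, 0],
  [1, 0, 0, 0, 0, 0, 0],
])

```text
time: 26.05
tool_pos: [534.3, -356.4, 93.7]
tcp_rot: [179.9, 0.1, 93.9]
ft_force: [-0.5, -0.3, -0.1]
finger_gap: 85.4
grip_force: 0.0
```

```bash
python3 -c "
from h import *
to(532.3,-360,1)"
```

```text
pos [ 534.3 -356.4   93.7] rot [1.799e+02 1.000e-01 9.390e+01] f [-0.5 -0.3 -0.1] gap 85.4 grip 0 | move [-3.3 -2.4 92.7]
```

Request:
apply_moves([
  [1, -3.3, -2.4, 15, 0, 0, 0],
  [1, 0, 0, 20, 0, 0, 0],
  [1, 0, 0, 20, 0, 0, 0],
  [1, 0, 0, 17, 0, 0, 0],
  [1, 0, 0, 12, 0, 0, 0],
  [1, 0, 0, 6, 0, 0, 0],
  [1, 0, 0, 2, 0, 0, 0],
  [1, 0, 0, 0, 0, 0, 0],
])

```text
time: 26.85
tool_pos: [531.4, -360.3, 0.5]
tcp_rot: [180.0, 0.0, 93.8]
ft_force: [0.1, 0.5, 0.1]
finger_gap: 85.7
grip_force: 0.0
```

Request:
apply_moves([
  [-1, 0, 0, 0, 0, 0, 0],
  [-1, 0, 0, 0, 0, 0, 0],
  [-1, 0, 0, 0, 0, 0, 0],
  [-1, 0, 0, 0, 0, 0, 0],
  [-1, 0, 0, 0, 0, 0, 0],
  [-1, 0, 0, 0, 0, 0, 0],
  [-1, 0, 0, 0, 0, 0, 0],
  [-1, 0, 0, 0, 0, 0, 0],
])

```text
time: 27.65
tool_pos: [531.5, -360.4, 0.9]
tcp_rot: [180.0, 0.0, 93.8]
ft_force: [-1.1, 0.8, 5.7]
finger_gap: 32.6
grip_force: 40.2
```

Next, pad 3 at (637.4,-99). The die should touch down at about TCP z 15.9.

Request:
apply_moves([
  [-1, 0, 0, -4, 0, 0, 0],
  [-1, 0, 0, -8, 0, 0, 0],
  [-1, 0, 0, -15, 0, 0, 0],
  [-1, 0, 0, -20, 0, 0, 0],
  [-1, 0, 0, -20, 0, 0, 0],
  [-1, 0, 0, -8, 0, 0, 0],
  [-1, 0, 0, 0, 0, 0, 0],
  [-1, 0, 0, 0, 0, 0, 0],
])

```text
time: 28.45
tool_pos: [530.9, -359.9, 74.8]
tcp_rot: [-180.0, -0.0, 93.8]
ft_force: [-0.1, -0.3, -0.9]
finger_gap: 32.5
grip_force: 39.8
```

```bash
python3 -c "
from h import *
to(637.2,-99.3,75)"
```

```text
pos [ 530.9 -359.9   74.8] rot [-180.    -0.    93.8] f [-0.1 -0.3 -0.9] gap 32.5 grip 40 | move [ 2.529e+02  1.235e+02 -1.000e-01]
```

Request:
apply_moves([
  [-1, 22, 10, 0, 0, 0, 0],
  [-1, 38, 19, 0, 0, 0, 0],
  [-1, 42, 20, 0, 0, 0, 0],
  [-1, 42, 20, 0, 0, 0, 0],
  [-1, 42, 20, 0, 0, 0, 0],
  [-1, 40, 20, 0, 0, 0, 0],
  [-1, 20, 11, 0, 0, 0, 0],
  [-1, 7, 3.5, 0, 0, 0, 0],
])

```text
time: 29.25
tool_pos: [637.2, -96.3, 73.5]
tcp_rot: [-179.9, -0.1, 94.0]
ft_force: [-0.4, -0.1, -0.4]
finger_gap: 32.7
grip_force: 39.8
```

Request:
apply_moves([
  [-1, 0, 0, 10, 0, 0, 0],
  [-1, 0, 0, 12, 0, 0, 0],
  [-1, 0, 0, 12, 0, 0, 0],
  [-1, 0, 0, 8, 0, 0, 0],
  [-1, 0, 0, 3, 0, 0, 0],
  [-1, 0, 0, 0, 0, 0, 0],
  [-1, 0, 0, 0, 0, 0, 0],
  [-1, 0, 0, 0, 0, 0, 0],
])

```text
time: 30.05
tool_pos: [638.1, -99.6, 31.0]
tcp_rot: [179.9, 0.0, 93.8]
ft_force: [0.0, -0.1, -1.1]
finger_gap: 32.4
grip_force: 39.8
```

```bash
python3 -c "
from h import *
to(637.2,-99.3,16)"
```

```text
pos [638.1 -99.6  31. ] rot [179.9   0.   93.8] f [ 0.  -0.1 -1.1] gap 32.4 grip 40 | move [ 0.4 -0.9 15. ]
```

Request:
apply_moves([
  [-1, 0.3, -0.5, 4, 0, 0, 0],
  [-1, 0, 0, 4, 0, 0, 0],
  [-1, 0, 0, 2, 0, 0, 0],
  [-1, 0, 0, 1, 0, 0, 0],
  [-1, 0, 0, 1, 0, 0, 0],
  [-1, 0, 0, 0.5, 0, 0, 0],
  [-1, 0, 0, 0.5, 0, 0, 0],
  [-1, 0, 0, 0, 0, 0, 0],
])

```text
time: 30.85
tool_pos: [637.0, -99.1, 17.2]
tcp_rot: [180.0, 0.0, 93.8]
ft_force: [1.2, -0.1, -0.5]
finger_gap: 32.6
grip_force: 39.8
```

Request:
apply_moves([
  [-1, 0, 0, 0.4, 0, 0, 0],
  [-1, 0, 0, 0, 0, 0, 0],
  [-1, 0, 0, 0.4, 0, 0, 0],
  [-1, 0, 0, 0, 0, 0, 0],
  [-1, 0, 0, 0.4, 0, 0, 0],
  [-1, 0, 0, 0, 0, 0, 0],
  [-1, 0, 0, 0, 0, 0, 0],
  [-1, 0, 0, 0, 0, 0, 0],
])

```text
time: 31.65
tool_pos: [637.0, -99.1, 16.0]
tcp_rot: [180.0, 0.0, 93.8]
ft_force: [0.3, 1.0, -1.0]
finger_gap: 32.3
grip_force: 39.9
```

Request:
apply_moves([
  [-1, 0, 0, 0.3, 0, 0, 0],
  [-1, 0, 0, 0, 0, 0, 0],
  [-1, 0, 0, 0.3, 0, 0, 0],
  [-1, 0, 0, 0, 0, 0, 0],
  [-1, 0, 0, 0, 0, 0, 0],
  [-1, 0, 0, 0, 0, 0, 0],
  [-1, 0, 0, 0, 0, 0, 0],
  [-1, 0, 0, 0, 0, 0, 0],
])

```text
time: 32.45
tool_pos: [637.1, -99.1, 15.9]
tcp_rot: [180.0, 0.0, 93.8]
ft_force: [-3.1, 1.2, 6.3]
finger_gap: 32.9
grip_force: 40.4
```

Request:
apply_moves([
  [-1, 0, 0, -0.5, 0, 0, 0],
  [-0.15, 0, 0, 0, 0, 0, 0],
  [0, 0, 0, 0, 0, 0, 0],
  [0.3, 0, 0, 0, 0, 0, 0],
  [1, 0, 0, 0, 0, 0, 0],
  [1, 0, 0, 0, 0, 0, 0],
  [1, 0, 0, 0, 0, 0, 0],
  [1, 0, 0, 0, 0, 0, 0],
])

```text
time: 33.25
tool_pos: [637.0, -99.2, 15.9]
tcp_rot: [180.0, 0.0, 93.8]
ft_force: [-0.5, -0.2, 0.1]
finger_gap: 85.4
grip_force: 0.0
```

Request:
apply_moves([
  [1, 0, 0, -5, 0, 0, 0],
  [1, 0, 0, -15, 0, 0, 0],
  [1, 0, 0, -25, 0, 0, 0],
  [1, 0, 0, -25, 0, 0, 0],
  [1, 0, 0, -15, 0, 0, 0],
  [1, 0, -15, -5, 0, 0, 0],
  [1, 0, -25, 0, 0, 0, 0],
  [1, 0, -30, 0, 0, 0, 0],
])

```text
time: 34.05
tool_pos: [567.2, -103.9, 107.1]
tcp_rot: [179.9, 0.0, 93.8]
ft_force: [0.9, 0.0, 0.6]
finger_gap: 85.5
grip_force: 0.0
```

Request:
apply_moves([
  [1, 0, -30, 0, 0, 0, 0],
  [1, -1, -30, 0, 0, 0, 0],
  [1, -1, -20, 0, 0, 0, 0],
  [1, 0, -11, 0, 0, 0, 0],
  [1, 0, 0, 0, 0, 0, 0],
  [1, 0, 0, 0, 0, 0, 0],
  [1, 0, 0, 0, 0, 0, 0],
  [1, 0, 0, 0, 0, 0, 0],
])

```text
time: 34.85
tool_pos: [477.2, -111.8, 106.0]
tcp_rot: [180.0, 0.0, 93.8]
ft_force: [-0.8, 0.3, 0.4]
finger_gap: 85.6
grip_force: 0.0
```

```bash
python3 -c "
from h import *
to(476.6,-112,2)
s,d=wrist('w6')
i=np.linalg.inv(d['T'])
print(cv2.projectPoints(np.float64([[476.6,-112,37]]),cv2.Rodrigues(i[:3,:3])[0],i[:3,3],d['mtx'],np.float64(d['dist']))[0].round(1))
"
```

```text
pos [ 477.2 -111.8  106. ] rot [180.    0.   93.8] f [-0.8  0.3  0.4] gap 85.6 grip 0 | move [-1.00e-01 -6.00e-01  1.04e+02]
[[[319.2 254.4]]]
```

View pics/w6.png

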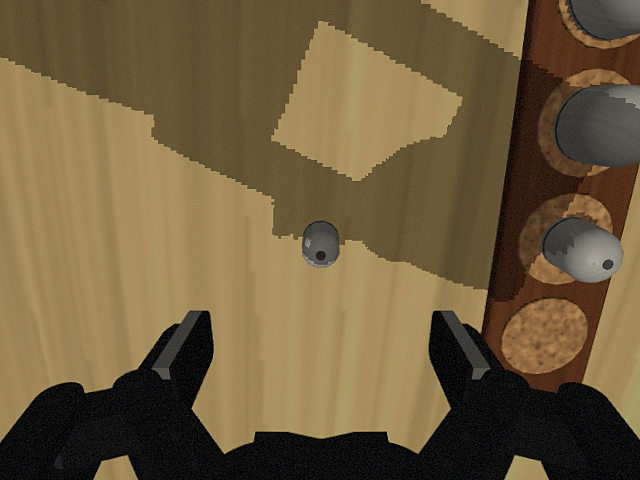

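Die a's apex is at (320,255), as predicted. d, c and b stand on their pads.

Request:
apply_moves([
  [1, 0, -0.5, 15, 0, 0, 0],
  [1, 0, 0, 22, 0, 0, 0],
  [1, 0, 0, 23, 0, 0, 0],
  [1, 0, 0, 20, 0, 0, 0],
  [1, 0, 0, 14, 0, 0, 0],
  [1, 0, 0, 7, 0, 0, 0],
  [1, 0, 0, 2, 0, 0, 0],
  [1, 0, 0, 0, 0, 0, 0],
])

```text
time: 35.7
tool_pos: [476.4, -112.0, 3.3]
tcp_rot: [180.0, 0.0, 93.8]
ft_force: [-0.5, -0.3, 0.1]
finger_gap: 85.2
grip_force: 0.0
```

Request:
apply_moves([
  [-1, 0, 0, 0, 0, 0, 0],
  [-1, 0, 0, 0, 0, 0, 0],
  [-1, 0, 0, 0, 0, 0, 0],
  [-1, 0, 0, 0, 0, 0, 0],
  [-1, 0, 0, 0, 0, 0, 0],
  [-1, 0, 0, 0, 0, 0, 0],
  [-1, 0, 0, 0, 0, 0, 0],
  [-1, 0, 0, 0, 0, 0, 0],
])

```text
time: 36.5
tool_pos: [476.3, -112.1, 3.4]
tcp_rot: [180.0, 0.0, 93.8]
ft_force: [-1.7, 0.4, 6.2]
finger_gap: 22.6
grip_force: 39.5
```

Request:
apply_moves([
  [-1, 0, 0, -4, 0, 0, 0],
  [-1, 0, 0, -8, 0, 0, 0],
  [-1, 0, 0, -15, 0, 0, 0],
  [-1, 0, 0, -20, 0, 0, 0],
  [-1, 0, 0, -20, 0, 0, 0],
  [-1, 0, 0, -8, 0, 0, 0],
  [-1, 0, 0, 0, 0, 0, 0],
  [-1, 0, 0, 0, 0, 0, 0],
])

```text
time: 37.3
tool_pos: [475.6, -111.8, 77.3]
tcp_rot: [-180.0, -0.0, 93.8]
ft_force: [0.5, 0.7, -0.3]
finger_gap: 22.4
grip_force: 39.2
```

```bash
python3 -c "
from h import *
to(642.4,-172.7,77)"
```

```text
pos [ 475.6 -111.8   77.3] rot [-180.    -0.    93.8] f [ 0.5  0.7 -0.3] gap 22.4 grip 39 | move [-71.9 162.4   0.2]
```

Request:
apply_moves([
  [-1, -7, 15, 0, 0, 0, 0],
  [-1, -12, 27, 0, 0, 0, 0],
  [-1, -13, 30, 0, 0, 0, 0],
  [-1, -13, 30, 0, 0, 0, 0],
  [-1, -12, 27, 0, 0, 0, 0],
  [-1, -9, 20, 0, 0, 0, 0],
  [-1, -6, 13, 0, 0, 0, 0],
  [-1, 0, 0, 0, 0, 0, 0],
])

```text
time: 38.1
tool_pos: [642.6, -173.2, 75.8]
tcp_rot: [-179.9, -0.0, 93.8]
ft_force: [-0.3, 0.9, -0.2]
finger_gap: 22.3
grip_force: 39.3
```

Request:
apply_moves([
  [-1, 0, 0, 10, 0, 0, 0],
  [-1, 0, 0, 12, 0, 0, 0],
  [-1, 0, 0, 12, 0, 0, 0],
  [-1, 0, 0, 8, 0, 0, 0],
  [-1, 0, 0, 3, 0, 0, 0],
  [-1, 0, 0, 0, 0, 0, 0],
  [-1, 0, 0, 0, 0, 0, 0],
  [-1, 0, 0, 0, 0, 0, 0],
])

```text
time: 38.9
tool_pos: [643.0, -173.1, 33.8]
tcp_rot: [179.9, 0.0, 93.8]
ft_force: [0.7, 0.3, -0.9]
finger_gap: 22.5
grip_force: 39.3
```

```bash
python3 -c "
from h import *
to(642.4,-172.7,18.4)"
```

```text
pos [ 643.  -173.1   33.8] rot [179.9   0.   93.8] f [ 0.7  0.3 -0.9] gap 22.5 grip 39 | move [ 0.5 -0.6 15.4]
```

Request:
apply_moves([
  [-1, 0.4, 0, 4, 0, 0, 0],
  [-1, 0, 0, 4, 0, 0, 0],
  [-1, 0, 0, 2, 0, 0, 0],
  [-1, 0, 0, 1, 0, 0, 0],
  [-1, 0, 0, 1, 0, 0, 0],
  [-1, 0, 0, 0.5, 0, 0, 0],
  [-1, 0, 0, 0.5, 0, 0, 0],
  [-1, 0, 0, 0, 0, 0, 0],
])

```text
time: 39.7
tool_pos: [642.4, -172.6, 19.9]
tcp_rot: [180.0, 0.0, 93.8]
ft_force: [0.6, -0.3, -1.3]
finger_gap: 22.5
grip_force: 39.3
```

Request:
apply_moves([
  [-1, 0, 0, 0.4, 0, 0, 0],
  [-1, 0, 0, 0, 0, 0, 0],
  [-1, 0, 0, 0.4, 0, 0, 0],
  [-1, 0, 0, 0, 0, 0, 0],
  [-1, 0, 0, 0.4, 0, 0, 0],
  [-1, 0, 0, 0, 0, 0, 0],
  [-1, 0, 0, 0, 0, 0, 0],
  [-1, 0, 0, 0, 0, 0, 0],
])

```text
time: 40.5
tool_pos: [642.3, -172.5, 18.7]
tcp_rot: [-180.0, -0.0, 93.8]
ft_force: [0.2, -0.1, -1.6]
finger_gap: 22.4
grip_force: 39.3
```

Request:
apply_moves([
  [-1, 0, 0, 0.3, 0, 0, 0],
  [-1, 0, 0, 0, 0, 0, 0],
  [-1, 0, 0, 0.3, 0, 0, 0],
  [-1, 0, 0, 0, 0, 0, 0],
  [-1, 0, 0, 0, 0, 0, 0],
  [-1, 0, 0, 0, 0, 0, 0],
  [-1, 0, 0, 0, 0, 0, 0],
  [-1, 0, 0, 0, 0, 0, 0],
])

```text
time: 41.3
tool_pos: [642.5, -172.6, 18.4]
tcp_rot: [180.0, 0.0, 93.8]
ft_force: [-2.4, 1.4, 6.4]
finger_gap: 22.4
grip_force: 39.8
```

Request:
apply_moves([
  [-1, 0, 0, -0.5, 0, 0, 0],
  [-0.4, 0, 0, 0, 0, 0, 0],
  [-0.2, 0, 0, 0, 0, 0, 0],
  [0.2, 0, 0, 0, 0, 0, 0],
  [0.6, 0, 0, 0, 0, 0, 0],
  [1, 0, 0, 0, 0, 0, 0],
  [1, 0, 0, 0, 0, 0, 0],
  [1, 0, 0, 0, 0, 0, 0],
])

```text
time: 42.1
tool_pos: [642.4, -172.5, 18.6]
tcp_rot: [180.0, 0.0, 93.8]
ft_force: [-0.5, -0.6, 0.3]
finger_gap: 85.6
grip_force: 0.0
```

Request:
apply_moves([
  [1, 0, 0, -5, 0, 0, 0],
  [1, 0, 0, -15, 0, 0, 0],
  [1, 0, 0, -25, 0, 0, 0],
  [1, 0, 0, -30, 0, 0, 0],
  [1, 0, 0, -30, 0, 0, 0],
  [1, 0, 0, -30, 0, 0, 0],
  [1, 0, 0, -25, 0, 0, 0],
  [1, 0, 0, -20, 0, 0, 0],
])

```text
time: 42.9
tool_pos: [643.1, -172.8, 202.7]
tcp_rot: [179.8, 0.1, 93.8]
ft_force: [0.5, 0.6, -0.2]
finger_gap: 85.3
grip_force: 0.0
```

Request:
apply_moves([
  [1, -15, -10, 0, 0, 0, 0],
  [1, -20, -15, 0, 0, 0, 0],
  [1, -20, -15, 0, 0, 0, 0],
  [1, -20, -15, 0, 0, 0, 0],
  [1, -15, -10, 0, 0, 0, 0],
  [1, 0, 0, 0, 0, 0, 0],
  [1, 0, 0, 0, 0, 0, 0],
  [1, 0, 0, 0, 0, 0, 0],
])

```text
time: 43.7
tool_pos: [583.7, -266.1, 198.5]
tcp_rot: [180.0, -0.0, 93.8]
ft_force: [0.6, -0.5, 0.1]
finger_gap: 85.8
grip_force: 0.0
```

```bash
python3 - <<'E'
from h import *
from bench import r
s,d=wrist("w7")
t=r.snapshot("side"); cv2.imwrite("pics/fin.png",np.hstack([cv2.resize(d["color"],(400,300)),cv2.resize(t["color"],(400,300))]))
H=[65,61,56,52];p=np.float64([[627.2,48.1,65],[632.1,-25.4,61],[637.1,-99.1,56],[642.4,-172.6,52]])
i=np.linalg.inv(d['T']); q=cv2.projectPoints(p,cv2.Rodrigues(i[:3,:3])[0],i[:3,3],d['mtx'],np.float64(d['dist']))[0][:,0]
g=cv2.cvtColor(d["color"],cv2.COLOR_BGR2GRAY).astype(float)
for c,P in zip(q,p):
    u,v=c.round().astype(int); w=6; a=g[v-w:v+w+1,u-w:u+w+1]; k=np.clip(np.median(a)*.7-a,0,None); ys,xs=np.mgrid[v-w:v+w+1,u-w:u+w+1]
    if k.sum(): e=((xs*k).sum()/k.sum(),(ys*k).sum()/k.sum()); print(c.round(1),np.round(e,1),(plane(d,[e],P[2])[0]-P).round(1))
    else: print(c,"none")
E
```

```text
[ 435.5 -308. ] [ 437.4 -307.9] [1.1 0.1 0. ]
[ 428.3 -159. ] [ 432.8 -158.6] [2.7 0.  0. ]
[419.2 -20.3] [419.2 -20.5] [-0.1  0.1  0. ]
[411.3  98. ] [410.8  99.6] [-0.2 -1.1  0. ]
```

View pics/fin.png

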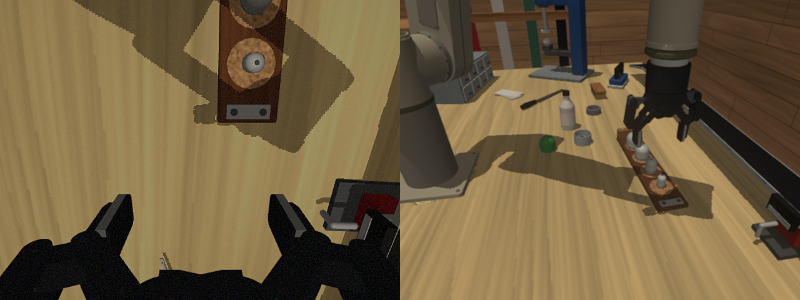

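The wrist view shows die a at its pad middle, and in the side view all four dies stand in descending order from the stop. Only die a's measurement counts, since the other three were out of frame. I'll check those from the top camera.

```bash
python3 - <<'E'
from h import *
from bench import r
d=r.snapshot("top"); P=cloud(d)
cv2.imwrite("pics/top9.png",np.hstack([cv2.resize(d["color"][130:230,240:460],None,fx=3.5,fy=3.5,interpolation=2)]))
for n,x,y,h in(("d",627.2,48.3,65),("c",632.1,-25.2,61),("b",637.1,-99,56),("a",642.4,-172.6,52)):
    M=(np.hypot(P[...,0]-x,P[...,1]-y)<36)&(P[...,2]>h-9)&(P[...,2]<h+8); Q=P[M]
    print(n,M.sum(),(Q.mean(0)-[x,y,h]).round(1) if len(Q) else None)
E
```

```text
d 324 [-2.4  0.4 -4.4]
c 245 [-2.8  1.5 -4.7]
b 171 [-2.3  1.5 -4.2]
a 98 [-1.9  2.5 -4. ]
```

View pics/top9.png

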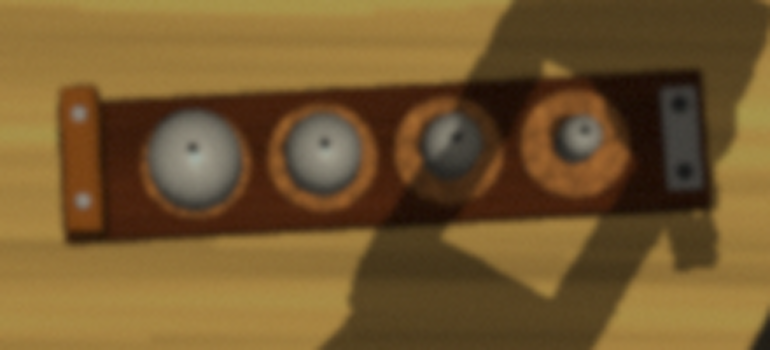

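The top view shows d, c, b and a upright, centred on their pads and in order from the stop. The small offsets are the bias of seeing only the camera-facing side of each dome.

```bash
python3 -c "
from bench import r
print(r.hand_in())"
```

```text
the job is handed in; nothing more can be done
None
```

The four dies stand upright on their pads, largest next to the stop and within about 2–3 mm of centre as measured; the bottle was not touched, and I handed the job in at about 44 s.

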